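# Clamp the exposure case and set its timer

## Robot

A 6-joint arm with a two-finger parallel gripper is mounted at the origin on the work surface. World frame = base frame: x ahead of the robot, y to its left, z up, the work surface at z = 0. Lengths are in m, angles in rad, forces in N, time in s.
With the tool pointing down it reaches from about 0.4 to 0.825 m from the base axis. Payload 7 kg.
Tool frame: the origin (TCP) lies midway between the tips of the shut fingers; the grasp point (between the pads) lies 19 mm behind it; z points along the fingers, y is the line along which they close (so a half turn about z gives the same grasp; the last joint's range is limited). The gripper opens to 88 mm and grips with 3 to 60 N. Pads are 19 mm wide; open, the fingers measure 130 mm over their backs; the gripper's body (78 mm by 193 mm) begins 47 mm behind the grasp point.
Start: joints at [-0.882, 0.359, 0.012, 0, -1.224, -0.288], TCP at [0.263, -0.621, 0.227] pointing down, gripper open.
Joint ranges: [-3.07, 3.07], [-1.43, 2.12], [-1.02, 1.25], [-3.03, 1.67], [-3.05, -0], [-3.03, 3.03]. Speed limits (rad/s): [2.39, 2.39, 3.01, 3.14, 3.14, 3.14].

## Interface

Orientations are given as [roll, pitch, yaw] about the fixed x, y, z axes, in that order (R = Rz(yaw) Ry(pitch) Rx(roll)).
In Python, from station import arm gives the robot as it stands.
- The arm moves only by the tool servo_tool, never from a script. Its argument "deltas" is a list of rows, each a list of 7 numbers: the closure, from -1 (fully open) to 1 (shut), then the shift along the tool's x, y, z in mm, then the turn, a rotation vector about the tool's x, y, z in degrees. In form: [[gripper, x, y, z, ax, ay, az], ...]. A call has 1 to 20 rows; each row shifts and turns the commanded pose from where the row before left it, along the tool's axes as they then stand; what a row does not reach is not made up. A row lasts 1/12 s, in which the tool goes at most 41.7 mm and 7.16 degrees, less where a joint would pass 70% of its speed; a pose out of reach is approached as far as the arm can. A call is refused whole if a number of a shift passes 41.7 or a number of a turn 7.16, either way. A call with a gripper value outside its range is refused whole. The fingers move at their own pace and stop on an object; "squeeze" is the grip in N (left out, the last holds). Time passes only in rows, so rows that do not move let the fingers close. It gives the time, the measured TCP pose, the force, the opening and the grip force at its end, in the units of the state.
- arm.get_state(): the state, without advancing time (a new reading comes with each control period).
- arm.grab_frame(name): name is "scene" or "top" or "wrist"; returns a dict with "color" (384x512x3 uint8, red, green, blue), "K" (3x3 intrinsics, pixels), "position" and "orientation" of the camera in the world. Camera axes: x right, y down, z forward; pixel columns grow to the right and rows downward; lengths in m; the calibration is good to about 2 mm. The wrist camera is an equidistant fisheye: a pixel r from the principal point sees the ray r / f radians off the axis. A picture is of the moment at which its call begins. There is no depth.
- arm.job_done(): hands the job in; it is judged then, once.
Trained networks look in a picture, given as the dict that the camera call returned (one of the last four; its "shot" number tells which), for a name from the list of things; names that differ only in an ending like _2 or _b are one class to them, and where a whole thing is asked for, a point or a joint stands for the part that bears it (a point fixed in the world has none). Each returns a list of dicts, best first, with "conf" (0 to 1); they miss things now and then, are a little off and sometimes report something else, mostly with a low value. They report only what shows in the picture. A call takes as long as a camera call. They do not tell look-alikes from the thing itself.
- arm.recognise(query, picture): "at" ([x, y, z] in m, in the coordinates of the camera as it stood for that picture, good to about 4 mm: the middle of the surface that is visible of it).
The state is a dict: "t": time; "q": joint angles; "qd": joint speeds; "joint_efforts": joint torques, N m; "eef_pos": TCP position; "ee_rot": TCP orientation; "force": force on the tool from outside, world axes, zero at the start; "moment": the same for the moment, N m; "width": finger opening in m; "gripper_force": force on a finger pad.
Only numpy, scipy, OpenCV 4.12 (cv2) and the standard library are available. Lean on these libraries where they do the work, as an engineer would, in place of code of your own. Each camera call takes 0.05 s, during which the arm holds its last target. There are 200 camera calls.

## Task

A print is loaded in the exposure case. Swing the draw latch's loop over to its keeper and hook the bar behind the keeper's lip, then press the lever over until it lies flat; after that roll the wide thumbwheel of the timer until 5 stands squarely on top. Leave the narrow wheel on its digit, and do not shift the bottle, mug, tape or jar standing around.

Things in the scene. Friction and masses are not known exactly. Their poses are not given: they have to be found in the camera images.
- case: Flat grey exposure case, 260 (x) by 180 (y) by 75 mm high, two-leaf aluminium cover; fixed to the table, other place and yaw each time, left or right of the robot. Origin: centre of the underside, z up. A steel draw latch lies on its cover along the case's x axis at y = 0: lever towards -x, keeper towards +x.
- keeper (a point): Where the bar's axis lies when the latch is closed: case x +52, y 0, 82.5 mm above the table (bar lying on the keeper's 3 mm base plate); case axes. The keeper's post, 24 mm wide (y), has its +x face 4.5 mm to the -x side of this point.
- keeper_lip (a point): End of the lip on top of the keeper's post, at its mid thickness (5 mm); it overhangs to 4 mm on the +x side of point keeper, underside 8 mm above that point. To hook, the bar comes down on the +x side of the lip, its axis at least 10 mm past point keeper, to the plate; a pull towards -x then draws it under the lip.
- lever_pivot (a point): Lever hinge axis (along case y): case x -10, y 0, 93 mm above the table; 62 mm to the -x side of point keeper and 10.5 mm above it.
- lever (a joint): Lever angle, rad. 0: flat, pointing to case -x (closed). Grows as its end swings up and over towards the keeper: 1.57 upright, 2.4 stop. Starts at 0.5 to 1.2. Friction (0.08 N m) holds it anywhere; with the loop hooked it takes up to 0.3 N m to go over centre near 0.6 rad.
- lever_end (a point): Centre of the lever's rolled end (12 mm thick), 85 mm from its hinge. The lever is a steel plate 30 mm wide; the face to push (upper face when flat) is 6 mm off the hinge axis.
- loop_pivot (a point): Hinge of the loop on the lever, 22 mm from the lever's hinge; it rides with the lever: (-22 cos(q - 0.25), 0, 22 sin(q - 0.25)) mm from lever_pivot in case axes for lever angle q.
- loop (a joint): Loop angle relative to the lever, rad. The loop's rise above case +x is this minus the lever angle (0: level, pointing to +x; 1.57: standing up; more: folded back). It starts folded back against its stop at 2.9 and swings almost freely: let go, it falls by its own weight.
- bar (a point): Middle of the loop's cross bar, 9 mm thick, 50 mm long along y, 84.3 mm from the loop's hinge; the loop's two 6 mm side rods run at y = -22 and +22 mm.
- loop_knob (a point): Centre of the loop's black grip roller: cylinder 22 mm in diameter, 24 mm long along case y, on a stem amid the bar; with the loop level it is 18 mm beyond the bar (+x) and 22 mm above it, and goes round with the loop. The roller spins freely on its pin, so a pinch across its flat ends lets the loop swing.
- timer: Grey timer box, 150 (x) by 180 (y) by 85 mm high, fixed to the table, other place and yaw each time, across from the case. Origin: centre of the underside, z up. Two white thumbwheels stand out of its top side by side, axles along y; the wide one (40 mm) at y +40, the narrow one (16 mm) at y -48 mm.
- wide_axle (a point): Middle of the wide wheel's axle, 68 mm above the table, axes of the timer. Wheel: core radius 55 mm, 40 mm wide, with ten ribs across its rim, 5 mm thick, standing to radius 64 mm, one midway between each two digits; the upper 140 degrees stand free of the housing.
- wide_wheel (a joint): Wide wheel's angle, rad: 0 when 0 is on top, +0.628 per digit (5 on top at 3.142 or -3.142, 9 at -0.628). Grows as the top rolls to timer +x. Turns endlessly; friction (0.06 N m) holds it anywhere. Starts -1.55 to 1.55, maybe between digits. Black digits, upright seen from timer -x; the set digit faces straight up.
- narrow_rim (a point): Point on the narrow wheel's rim, radius 55 mm from its axle, which is in line with the wide wheel's; that wheel is to stay as it is.
- bottle: Glass bottle, 70 mm across, 240 mm tall, standing between case and timer; origin at its foot.
- mug: White enamel mug, 76 mm across, 75 mm tall, handle to one side, standing between case and timer nearer the robot; origin at its foot.
- tape: Roll of tape lying flat on the case's cover beside the lever, 52 mm across, 22 mm high; origin at the middle of its underside.
- jar: Metal jar with brushes, 74 mm across, 180 mm tall, out to the left; origin at its foot.
Not all that is in view belongs to the job. Of the things shaped like the timer, the grey one is meant.

How it is judged:
By the outcome, as a careful person would: the job done as asked, in the order asked, and still so for the second after the job is handed in, with the robot touching nothing.
It also fails if it takes over 69 s, if anything falls off the work surface, if the arm or the gripper's body presses on something with over 40 N, if the wrist force passes 120 N, or if a joint passes its speed limit or range.

## Working session

There is one attempt and no reset: what is moved stays moved. The work goes in short steps, Python scripts to look and compute and a tool call to move; the robot and the scene stay as the last step left them, time stands still between calls to the robot, and variables do not carry over. Pictures are saved under pics/ and viewed, at most 10 in all, crops included, and the job is handed in when it is done.

Besides the shell and the picture viewer there is one more tool, called in YAML: its name, and indented under it one key for each argument. servo_tool: Moves the arm, as the interface text tells. Its arguments: {"type":"object","properties":{"deltas":{"type":"array","items":{"type":"array","items":{"type":"number"}}},"squeeze":{"type":"number"}},"required":["deltas"]}

```bash
ls; mkdir -p pics
cat > h.py <<'E'
import numpy as np, cv2
from station import arm
from scipy.spatial.transform import Rotation as R
def cam(f):
    o=np.array(f["orientation"],float)
    M=o if o.shape==(3,3) else (R.from_euler('xyz',o).as_matrix() if o.size==3 else R.from_quat(o).as_matrix())
    return np.array(f["position"]),M
def save(f,n,s=1): cv2.imwrite("pics/"+n,cv2.resize(f["color"][:,:,::-1],None,fx=s,fy=s))
def world(f,at):
    p,M=cam(f); return p+M@np.array(at)
def pix(f,X):
    p,M=cam(f); c=M.T@(np.array(X)-p); K=f["K"]; return (K@c/c[2])[:2]
def rayz(f,uv,z):
    p,M=cam(f); d=M@np.linalg.inv(f["K"])@np.array([uv[0],uv[1],1.]); return p+d*(z-p[2])/d[2]
E
python3 - <<'E'
from h import *
np.set_printoptions(precision=4,suppress=True)
for n in("scene","top"):
    f=arm.grab_frame(n); save(f,n+"0.png",1.5); print(n,f["position"],f["orientation"],f["K"].tolist())
    for q in "case lever lever_end bar loop_knob keeper keeper_lip timer wide_wheel narrow_rim bottle mug tape jar".split():
        try:
            for d in arm.recognise(q,f)[:3]:
                w=world(f,d["at"]); print(q,round(d["conf"],2),w,pix(f,w).round())
        except Exception as e: print(q,e)
s=arm.get_state(); print(s["eef_pos"],s["ee_rot"],s["t"])
E
```

```text
pics
scene [ 0.9621 -0.2942  0.8553] [-2.4252  0.001   0.9236] [[370.8672927466051, 0.0, 250.60743935193938], [0.0, 370.8672927466051, 192.87283160627481], [0.0, 0.0, 1.0]]
case 0.94 [ 0.5369 -0.2241  0.0794] [162. 291.]
lever_end 0.88 [ 0.4655 -0.2243  0.1546] [140. 252.]
lever_end 0.55 [0.4354 0.0015 0.0452] [221. 223.]
lever_end 0.44 [ 0.5337 -0.2266  0.076 ] [161. 292.]
bar 0.87 [ 0.4602 -0.2291  0.1922] [133. 242.]
loop_knob 0.79 [ 0.456  -0.2268  0.1903] [133. 240.]
keeper 0.59 [ 0.5421 -0.2276  0.0765] [162. 295.]
keeper 0.45 [0.4378 0.0028 0.0446] [222. 223.]
keeper_lip 0.75 [ 0.5375 -0.2249  0.0744] [162. 293.]
timer 0.97 [0.3161 0.3382 0.085 ] [287. 139.]
timer 0.64 [0.5451 0.1934 0.0826] [302. 206.]
wide_wheel 0.87 [0.5344 0.248  0.1083] [316. 188.]
wide_wheel 0.7 [0.5452 0.1899 0.0849] [301. 206.]
wide_wheel 0.63 [0.3009 0.3953 0.1067] [298. 124.]
narrow_rim 0.86 [0.293  0.3142 0.1106] [277. 132.]
narrow_rim 0.78 [0.5278 0.1649 0.1084] [291. 201.]
bottle 0.7 [ 0.6367 -0.0232  0.1538] [260. 258.]
mug 0.63 [ 0.4348 -0.0008  0.0443] [220. 223.]
tape 0.6 [ 0.4283 -0.1662  0.0
[... 714 characters left out ...]
] [177. 171.]
timer 0.82 [0.2881 0.3662 0.0845] [133. 280.]
timer 0.71 [0.522  0.2187 0.0893] [196. 176.]
timer 0.64 [ 0.4548 -0.2266  0.1897] [403. 198.]
wide_wheel 0.95 [0.2859 0.4102 0.1146] [109. 283.]
wide_wheel 0.75 [0.5309 0.2587 0.1169] [177. 171.]
wide_wheel 0.58 [0.5208 0.2176 0.0863] [197. 177.]
narrow_rim 0.78 [0.285  0.3184 0.1071] [152. 282.]
narrow_rim 0.63 [0.5278 0.1698 0.1142] [217. 172.]
bottle 0.86 [ 0.6101 -0.005   0.1631] [295. 130.]
mug 0.66 [ 0.4427 -0.0002  0.0074] [288. 210.]
tape 0.54 [ 0.4235 -0.17    0.0988] [366. 215.]
jar 0.92 [0.5298 0.437  0.0702] [104. 176.]
jar 0.3 [ 0.4565 -0.2302  0.1916] [405. 197.]
[ 0.2633 -0.6215  0.2266] [-3.1416  0.     -2.7408] 1.5
```

View pics/scene0.png

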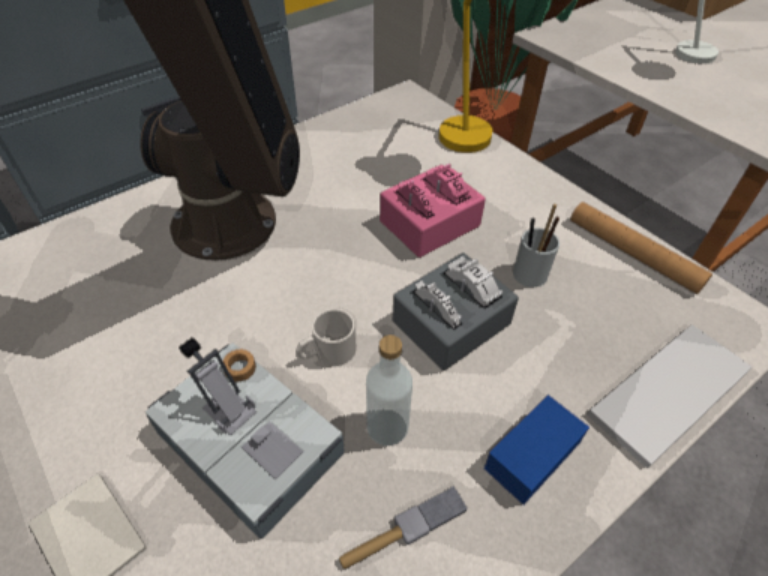

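View pics/top0.png

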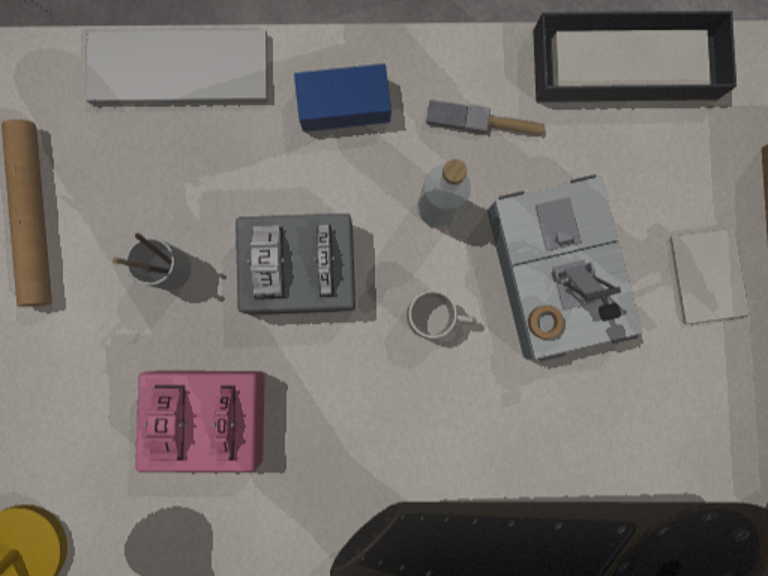

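The top view shows the grey case at (565,265), with its lever end nearer the robot, and the knob at (608,312). The grey timer is at (295,263), with 2 near the top of its wide wheel. Look-alikes for the timer are the pink one at (200,420), the blue block at (343,97) and the white box; I choose the grey one. Next is a close crop to check that and find the corners.

Run:
```python
from h import *
f=arm.grab_frame("top"); g=arm.grab_frame("scene")
I=np.zeros((600,800,3),np.uint8)
def put(im,x0,x1,y0,y1,s,X,Y):
    c=cv2.resize(im[y0:y1,x0:x1,::-1],None,fx=s,fy=s,interpolation=cv2.INTER_CUBIC); I[Y:Y+c.shape[0],X:X+c.shape[1]]=c
put(f["color"],320,440,110,250,4,0,0)
put(f["color"],150,245,135,215,3,490,0)
put(g["color"],255,350,160,245,3,490,250)
cv2.imwrite("pics/crop1.png",I)
```

```text
(no output)
```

View pics/crop1.png

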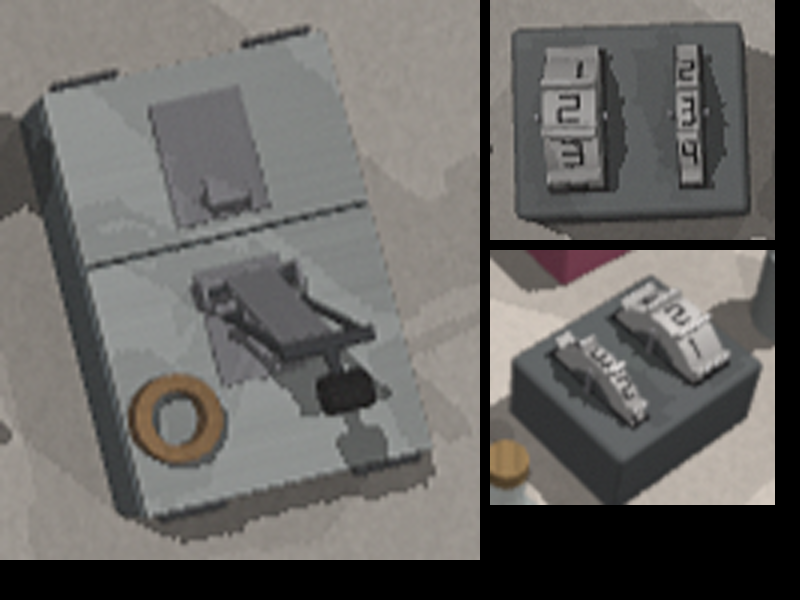

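The crop confirms the grey timer (wide wheel at (570,110), 2 close to the top). The case's cover corners are at about (45,95), (322,30), (430,450) and (148,517), and the keeper is at (225,200).

```bash
cat > fit.py <<'E'
from h import *
from scipy.optimize import least_squares
np.set_printoptions(precision=4,suppress=True)
f=arm.grab_frame("top"); g=arm.grab_frame("scene")
def rect(f,px,z,a,b,s,o):
    W=np.array([rayz(f,(o[0]+u/s,o[1]+v/s),z)[:2] for u,v in px])
    C=np.array([[a,b],[a,-b],[-a,-b],[-a,b]])/2
    def m(p): c,s_=np.cos(p[2]),np.sin(p[2]); return C@np.array([[c,s_],[-s_,c]])+p[:2]
    r=least_squares(lambda p:(m(p)-W).ravel(),[*W.mean(0),0]); print(r.x,(r.fun*1e3).round(1)); return r.x
c=rect(f,[(45,95),(322,30),(430,450),(148,517)],.075,.26,.18,4,(320,110))
t=rect(f,[(23,28),(253,22),(258,212),(27,215)],.085,.15,.18,3,(150,135))
np.savez("pose.npz",c=c,t=t)
def cw(p,x,y,z): k,s=np.cos(p[2]),np.sin(p[2]); return np.array([p[0]+k*x-s*y,p[1]+s*x+k*y,z])
print("keeper",cw(c,.0455,0,.09),"top crop px",(pix(f,cw(c,.0475,0,.0905))-[320,110])*4)
for n,(x,y) in dict(TL=(.13,.09),TR=(.13,-.09),BR=(-.13,-.09),BL=(-.13,.09)).items(): print(n,pix(g,cw(c,x,y,.075))*1.5)
print("timer scene",[ (pix(g,cw(t,x,y,.085))*1.5).round() for x,y in((.075,.09),(.075,-.09),(-.075,-.09),(-.075,.09))])
print("wheel",cw(t,0,.04,.068),"narrow",cw(t,0,-.048,.068))
# measure knob by two-view
from itertools import product
for q in ("loop_knob","lever_end","bar","tape"):
    for F in(f,g):
        for d in arm.recognise(q,F)[:1]:
            w=world(F,d["at"]); k,s=np.cos(c[2]),np.sin(c[2]); e=w[:2]-c[:2]
            print(q,d["conf"],w,"case",k*e[0]+s*e[1],-s*e[0]+k*e[1])
for q in(.5,.7,.85,1.,1.2):
    r=2.9-q; lp=np.array([-22*np.cos(q-.25)-10,22*np.sin(q-.25)+93])
    kn=lp+np.array([102.3*np.cos(r)-22*np.sin(r),102.3*np.sin(r)+22*np.cos(r)])
    le=np.array([-10-85*np.cos(q),93+85*np.sin(q)])
    print(q,"knob",kn,"end",le,[(pix(F,cw(c,kn[0]/1e3,0,kn[1]/1e3))) for F in(f,g)])
E
python3 fit.py
```

```text
[ 0.5116 -0.2126  0.2051] [ 0.8  4.1  0.9 -3.2 -0.2 -3.8 -1.5  2.9]
[0.5268 0.2176 0.0037] [ 1.8  0.2  1.  -1.1 -0.2 -0.8 -2.6  1.7]
keeper [ 0.5562 -0.2034  0.09  ] top crop px [224.4645 189.6751]
TL [343.8545 432.691 ]
TR [252.9201 524.7884]
BR [143.5051 411.7132]
BL [233.9113 340.9366]
timer scene [array([521., 298.]), array([447., 347.]), array([392., 293.]), array([464., 251.])]
wheel [0.5267 0.2576 0.068 ] narrow [0.527  0.1696 0.068 ]
loop_knob 0.85 [ 0.458  -0.2226  0.1963] case -0.05449567039766627 0.00116907220233382
loop_knob 0.73 [0.5322 0.2479 0.1115] case 0.1139851090807514 0.4467015096977126
lever_end 0.83 [ 0.4712 -0.2177  0.1665] case -0.04054258408546784 0.0032905018788835514
lever_end 0.57 [ 0.4673 -0.2239  0.154 ] case -0.04568976540758023 -0.0020105244643232392
bar 0.64 [ 0.4558 -0.2249  0.1932] case -0.05715596161726441 -0.0006652690419009424
bar 0.98 [ 0.4589 -0.2266  0.1943] case -0.05440697889868814 -0.002918998395866646
tape 0.65 [ 0.4273 -0.1731  0.0964] case -0.07446222418813701 0.055860138619929174
tape 0.87 [ 0.4275 -0.1675  0.0969] case -0.0731141440220052 0.06132678340461412
0.5 knob [-121.6116  151.3201] end [-84.5945 133.7512] [array([403.1912, 227.5579]), array([121.131 , 233.8115])]
0.7 knob [-107.8004  172.3314] end [-75.0116 147.7585] [array([405.0745, 221.2024]), array([122.3631, 231.7831])]
0.85 knob [-94.8471 186.0557] end [-66.0986 156.8588] [array([405.8852, 215.0851]), array([124.2856, 231.3663])]
1.0 knob [-79.9883 197.6902] end [-55.9257 164.525 ] [array([406.1274, 207.9535]), array([127.0687, 231.9727])]
1.2 knob [-57.7944 209.5079] end [-40.8004 172.2233] [array([405.522 , 197.1883]), array([132.0716, 234.4427])]
```

servo_tool:
  deltas:
    - [-0.1,0,0,0,0,0,5.6]
    - [-0.1,0,0,0,0,0,5.6]
    - [-0.1,-20.6,29.1,-6.1,0,0,0]
    - [-0.1,-20.6,29.1,-6.1,0,0,0]
    - [-0.1,-20.6,29.1,-6.1,0,0,0]
    - [-0.1,-20.6,29.1,-6.1,0,0,0]
    - [-0.1,-20.6,29.1,-6.1,0,0,0]
    - [-0.1,-20.6,29.1,-6.1,0,0,0]
    - [-0.1,-20.6,29.1,-6.1,0,0,0]
    - [-0.1,-20.6,29.1,-6.1,0,0,0]
    - [-0.1,-20.6,29.1,-6.1,0,0,0]
    - [-0.1,-20.6,29.1,-6.1,0,0,0]
    - [-0.1,-20.6,29.1,-6.1,0,0,0]
    - [-0.1,-20.6,29.1,-6.1,0,0,0]
    - [-0.1,0,0,0,0,0,0]
    - [-0.1,0,0,0,0,0,0]

```text
t: 3.43
eef_pos: [0.435, -0.2277, 0.3004]
ee_rot: [-3.141, 0.001, -2.932]
force: [0.1, -0.0, -0.5]
width: 0.0482
gripper_force: 0.0
```

```bash
cat >> h.py <<'E'
def fpix(f,X):
    p,M=cam(f); c=M.T@(np.array(X)-p); th=np.arctan2(np.hypot(c[0],c[1]),c[2]); n=c[:2]/max(np.hypot(c[0],c[1]),1e-9)
    K=f["K"]; return np.array([K[0,2]+K[0,0]*th*n[0],K[1,2]+K[1,1]*th*n[1]])
def fray(f,uv,z):
    p,M=cam(f); K=f["K"]; v=np.array([(uv[0]-K[0,2])/K[0,0],(uv[1]-K[1,2])/K[1,1]]); th=np.hypot(*v)
    d=M@np.array([*(v/max(th,1e-9)*np.sin(th)),np.cos(th)]); return p+d*(z-p[2])/d[2]
def cw(p,x,y,z): k,s=np.cos(p[2]),np.sin(p[2]); return np.array([p[0]+k*x-s*y,p[1]+s*x+k*y,z])
def wc(p,w): k,s=np.cos(p[2]),np.sin(p[2]); e=np.array(w)[:2]-p[:2]; return np.array([k*e[0]+s*e[1],-s*e[0]+k*e[1],w[2]])
def pose(): d=np.load("pose.npz"); return d["c"],d["t"]
def st():
    s=arm.get_state(); print("t",round(s["t"],2),"p",np.round(s["eef_pos"],4),"rpy",np.round(s["ee_rot"],3),"F",np.round(s["force"],1),"w",round(s["width"],4),"gf",round(s["gripper_force"],1)); return s
def mark(f,pts,n,s=1.5):
    im=cv2.resize(f["color"][:,:,::-1],None,fx=s,fy=s).copy()
    for X in pts:
        u=fpix(f,X)*s; cv2.drawMarker(im,(int(u[0]),int(u[1])),(0,0,255),cv2.MARKER_CROSS,12,1)
    cv2.imwrite("pics/"+n,im)
E
python3 - <<'E'
from h import *
c,t=pose(); s=st(); print("case frame",wc(c,s["eef_pos"]))
f=arm.grab_frame("wrist"); print(f["position"],f["orientation"],f["K"][0])
mark(f,[cw(c,-.08,0,.1977),cw(c,.0475,.012,.0955),cw(c,.0475,-.012,.0955),cw(c,.13,.09,.075),cw(c,.13,-.09,.075),cw(c,-.13,.09,.075)],"w1.png")
E
```

```text
t 3.43 p [ 0.435  -0.2277  0.3004] rpy [-3.141e+00  1.000e-03 -2.932e+00] F [ 0.1 -0.  -0.5] w 0.0482 gf 0.0
case frame [-0.07803642  0.0008822   0.30042713]
[ 0.35519769 -0.24487576  0.45813586] [2.84034731e+00 1.24258634e-03 1.77977480e+00] [297.31863964   0.         256.84761858]
```

View pics/w1.png

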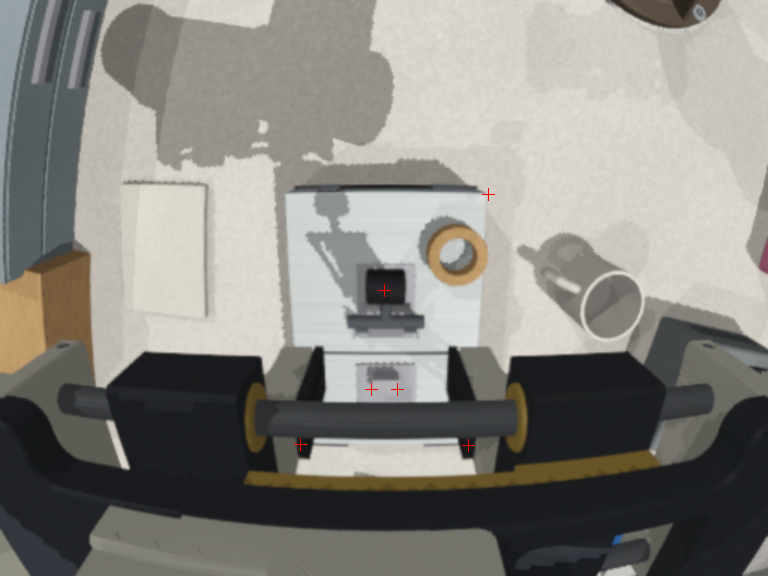

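The wrist view agrees: the knob is at (386,287) against my mark at (384,290), and the cover corners agree too. The keeper, at (383,372), sits slightly off my marks, so I'll check its lip with an enlarged crop.

Run:
```python
from h import *
c,t=pose()
f=arm.grab_frame("wrist"); g=arm.grab_frame("top"); h=arm.grab_frame("scene")
P=[cw(c,x,y,.0955) for x in(.0475,.056) for y in(.012,-.012)]
Q=[cw(c,x,y,.078) for x in(.0475,) for y in(.012,-.012)]
out=[]
for F,fn in((f,fpix),(g,pix),(h,pix)):
    m=np.mean([fn(F,X) for X in P],0); o=(m-[19,19]).astype(int); s=10
    im=F["color"][o[1]:o[1]+38,o[0]:o[0]+26+12,::-1]; im=cv2.normalize(im,None,0,255,cv2.NORM_MINMAX); im=cv2.resize(im,(260*38//38*1,260),interpolation=cv2.INTER_CUBIC); k=260/38
    for L,col in((P,(0,0,255)),(Q,(0,200,0))):
        for X in L: u=((fn(F,X)-o+.5)*k).astype(int); cv2.drawMarker(im,tuple(map(int,u)),col,cv2.MARKER_CROSS,9,1)
    out.append(im)
cv2.imwrite("pics/keep.png",np.hstack(out))
```

```text
(no output)
```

View pics/keep.png

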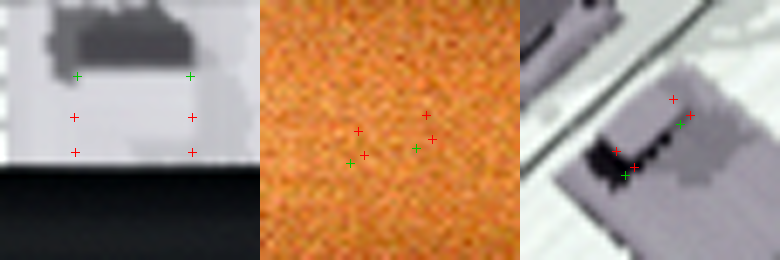

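servo_tool:
  deltas:
    - [-0.1,2.5,0,20,0,0,0]
    - [-0.1,0,0,30,0,0,0]
    - [-0.1,0,0,30,0,0,0]
    - [-0.1,0,0,20,0,0,0]
    - [-0.1,0,0,11,0,0,0]
    - [-0.1,0,0,0,0,0,0]
    - [1,0,0,0,0,0,0]
    - [1,0,0,0,0,0,0]
    - [1,0,0,0,0,0,0]
    - [1,0,0,0,0,0,0]
    - [1,0,0,0,0,0,0]
  squeeze: 20

```text
t: 4.55
eef_pos: [0.4313, -0.2293, 0.1893]
ee_rot: [3.141, 0.0, -2.937]
force: [-3.2, 4.8, 3.1]
width: 0.0241
gripper_force: 20.0
```

```bash
cat > plan.py <<'E'
from h import *
c,t=pose(); s=st(); print("case TCP mm",wc(c,s["eef_pos"])*1e3)
def knob(q,r):
    lp=np.array([-22*np.cos(q-.25)-10,22*np.sin(q-.25)+93]); 
    return lp+np.array([102.3*np.cos(r)-22*np.sin(r),102.3*np.sin(r)+22*np.cos(r)]), lp+84.3*np.array([np.cos(r),np.sin(r)])
print("start model",knob(1.0,1.9))
W=[(1.0,1.9),(1.1,1.7),(1.3,1.4),(1.5,1.1),(1.7,.8),(1.8,.5),(1.85,.2),(1.85,0),(1.85,-.2),(1.85,-.3),(1.85,-.385)]
p=knob(*W[0])[0]
for w in W:
    k,b=knob(*w); print(w,"knob",k.round(1),"bar-keeper",(b-[52,82.5]).round(1),"step tool x,z",(p[0]-k[0]).round(1),(p[1]-k[1]).round(1)); p=k
E
python3 plan.py
```

```text
t 4.55 p [ 0.4313 -0.2293  0.1893] rpy [ 3.141  0.    -2.937] F [-3.2  4.8  3.1] w 0.0241 gf 20.0
case TCP mm [-8.20119753e+01  6.50790856e-02  1.89274356e+02]
start model (array([-79.98827973, 197.69018122]), array([-53.3504656 , 187.76915011]))
(1.0, 1.9) knob [-80.  197.7] bar-keeper [-105.4  105.3] step tool x,z 0.0 0.0
(1.1, 1.7) knob [-59.5 208.1] bar-keeper [-87.4 110.6] step tool x,z -20.5 -10.5
(1.3, 1.4) knob [-25.2 216.6] bar-keeper [-58.6 112.7] step tool x,z -34.3 -8.5
(1.5, 1.1) knob [  9.9 215. ] bar-keeper [-30.7 106.5] step tool x,z -35.1 1.6
(1.7, 0.8) knob [ 42.8 203.6] bar-keeper [-5.9 92.8] step tool x,z -33.0 11.5
(1.8, 0.5) knob [ 68.8 183.3] bar-keeper [11.5 72.9] step tool x,z -25.9 20.2
(1.85, 0.2) knob [ 86.5 156.9] bar-keeper [21.3 49.2] step tool x,z -17.8 26.5
(1.85, 0) knob [ 92.9 137. ] bar-keeper [22.9 32.5] step tool x,z -6.4 19.9
(1.85, -0.2) knob [ 95.3 116.2] bar-keeper [21.3 15.7] step tool x,z -2.3 20.8
(1.85, -0.3) knob [ 94.9 105.8] bar-keeper [19.2  7.6] step tool x,z 0.4 10.5
(1.85, -0.385) knob [93.7 97. ] bar-keeper [16.8  0.8] step tool x,z 1.2 8.8
```

servo_tool:
  deltas:
    - [1,-10.3,0,-6,0,0,0]
    - [1,-10.2,0,-4.5,0,0,0]
    - [1,-11.5,0,-4,0,0,0]
    - [1,-11.5,0,-3,0,0,0]
    - [1,-11.3,0,-1.5,0,0,0]
    - [1,-11.7,0,-0.7,0,0,0]
    - [1,-11.7,0,0.5,0,0,0]
    - [1,-11.7,0,1.8,0,0,0]
    - [1,-11,0,2.5,0,0,0]
    - [1,-11,0,4,0,0,0]
    - [1,-11,0,5,0,0,0]
    - [1,-13,0,9,0,0,0]
    - [1,-12.9,0,11.2,0,0,0]
    - [1,-9.5,0,12.5,0,0,0]
    - [1,-8.3,0,14,0,0,0]
    - [1,0,0,0,0,0,0]

```text
t: 5.88
eef_pos: [0.5955, -0.1946, 0.1447]
ee_rot: [3.14, -0.004, -2.936]
force: [-2.3, 6.6, -1.3]
width: 0.0242
gripper_force: 20.0
```

Run:
```python
from h import *
c,t=pose(); s=st(); print("case TCP mm",wc(c,s["eef_pos"])*1e3)
g=arm.grab_frame("scene"); cv2.imwrite("pics/sc2.png",cv2.resize(g["color"][190:370,50:290,::-1],None,fx=3,fy=3,interpolation=cv2.INTER_CUBIC))
```

```text
t 5.88 p [ 0.5955 -0.1946  0.1447] rpy [ 3.14  -0.004 -2.936] F [-2.3  6.6 -1.3] w 0.0242 gf 20.0
case TCP mm [ 85.8455577    0.5980975  144.72538172]
```

View pics/sc2.png

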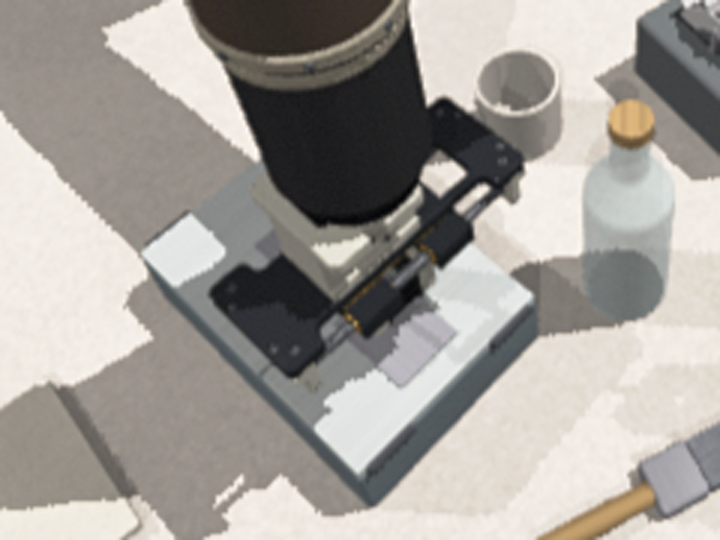

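The scene view shows the gripper over the far leaf of the case, holding the knob, with the bottle at (630,210) clear of it. I continue down.

servo_tool:
  deltas:
    - [1,-4,0,12,0,0,0]
    - [1,-2,0,13,0,0,0]
    - [1,-1,0,12,0,0,0]
    - [1,0,0,6,0,0,0]
    - [1,0.5,0,4,0,0,0]
    - [1,0.5,0,4,0,0,0]
    - [1,0,0,0,0,0,0]

```text
t: 6.52
eef_pos: [0.6025, -0.1932, 0.0965]
ee_rot: [3.141, 0.001, -2.935]
force: [-0.5, 9.3, 0.2]
width: 0.0238
gripper_force: 20.0
```

```bash
cat > s.py <<'E'
from h import *
c,t=pose(); s=st(); print("case TCP mm",wc(c,s["eef_pos"])*1e3)
E
python3 s.py
```

```text
t 6.52 p [ 0.6025 -0.1932  0.0965] rpy [ 3.141e+00  1.000e-03 -2.935e+00] F [-0.5  9.3  0.2] w 0.0238 gf 20.0
case TCP mm [92.96901399  0.48596113 96.45012256]
```

servo_tool:
  deltas:
    - [1,0.3,0.7,3,0,0,0]
    - [1,0.3,0,2.5,0,0,0]
    - [1,0.3,0,2,0,0,0]
    - [1,0,0,0,0,0,0]

```text
t: 6.85
eef_pos: [0.6015, -0.1932, 0.0895]
ee_rot: [-3.141, 0.001, -2.935]
force: [0.4, 7.9, -0.3]
width: 0.0236
gripper_force: 20.0
```

```bash
python3 s.py
```

```text
t 6.85 p [ 0.6015 -0.1932  0.0895] rpy [-3.141e+00  1.000e-03 -2.935e+00] F [ 0.4  7.9 -0.3] w 0.0236 gf 20.0
case TCP mm [92.00966829  0.69101627 89.49988097]
```

servo_tool:
  deltas:
    - [1,0.2,0.4,1.5,0,0,0]
    - [1,0.2,0.4,1.5,0,0,0]
    - [1,0,0,0,0,0,0]

```text
t: 7.1
eef_pos: [0.6014, -0.193, 0.088]
ee_rot: [-3.14, 0.002, -2.935]
force: [-1.8, 5.6, 5.4]
width: 0.024
gripper_force: 20.0
```

```bash
python3 s.py
python3 - <<'E'
from h import *
f=arm.grab_frame("wrist"); save(f,"w2.png",1.5)
E
```

```text
t 7.1 p [ 0.6014 -0.193   0.088 ] rpy [-3.140e+00  2.000e-03 -2.935e+00] F [-1.8  5.6  5.4] w 0.024 gf 20.0
case TCP mm [91.86978276  0.91709959 87.9842108 ]
```

View pics/w2.png

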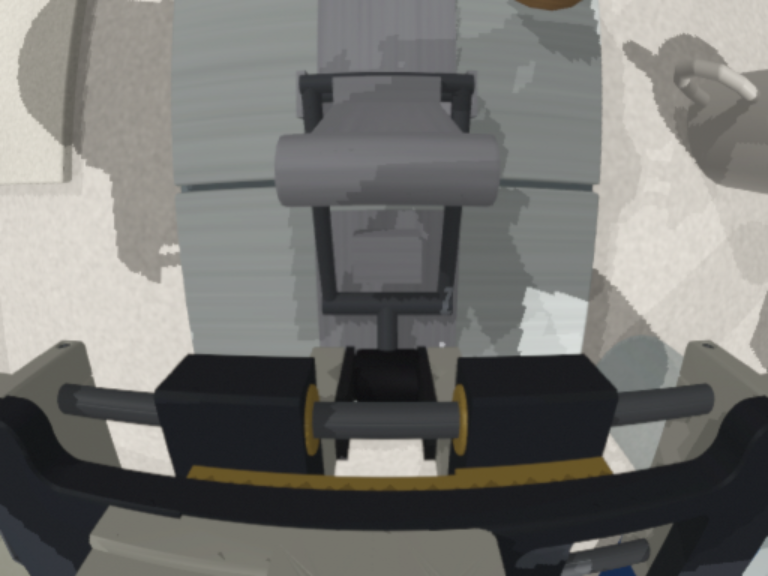

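The wrist view shows the bar at (388,303), beyond the keeper's post at (388,258) and resting on the plate (Fz 5 N). The lever leans towards the keeper. Now I pull towards -x under the lip.

servo_tool:
  deltas:
    - [1,2.5,0,-0.2,0,0,0]
    - [1,2.5,0,-0.2,0,0,0]
    - [1,2.5,0,-0.2,0,0,0]
    - [1,2.5,0,-0.2,0,0,0]
    - [1,2.5,0,-0.2,0,0,0]
    - [1,1.5,0,0,0,0,0]
    - [1,0,0,0,0,0,0]

```text
t: 7.73
eef_pos: [0.5898, -0.1956, 0.0892]
ee_rot: [-3.14, 0.007, -2.935]
force: [3.5, 7.0, 1.1]
width: 0.0238
gripper_force: 20.0
```

```bash
python3 s.py
```

```text
t 7.73 p [ 0.5898 -0.1956  0.0892] rpy [-3.14   0.007 -2.935] F [3.5 7.  1.1] w 0.0238 gf 20.0
case TCP mm [80.04308162  0.77820218 89.24324954]
```

servo_tool:
  deltas:
    - [1,1.5,0,0,0,0,0]
    - [1,1,0,0,0,0,0]
    - [1,0,0,0,0,0,0]

```text
t: 7.98
eef_pos: [0.5883, -0.196, 0.0897]
ee_rot: [-3.139, 0.008, -2.934]
force: [7.0, 9.0, 2.0]
width: 0.024
gripper_force: 20.0
```

```bash
python3 s.py
python3 - <<'E'
from h import *
f=arm.grab_frame("wrist"); save(f,"w3.png",1.5)
E
```

```text
t 7.98 p [ 0.5883 -0.196   0.0897] rpy [-3.139  0.008 -2.934] F [7. 9. 2.] w 0.024 gf 20.0
case TCP mm [78.47141747  0.6918759  89.69719224]
```

View pics/w3.png

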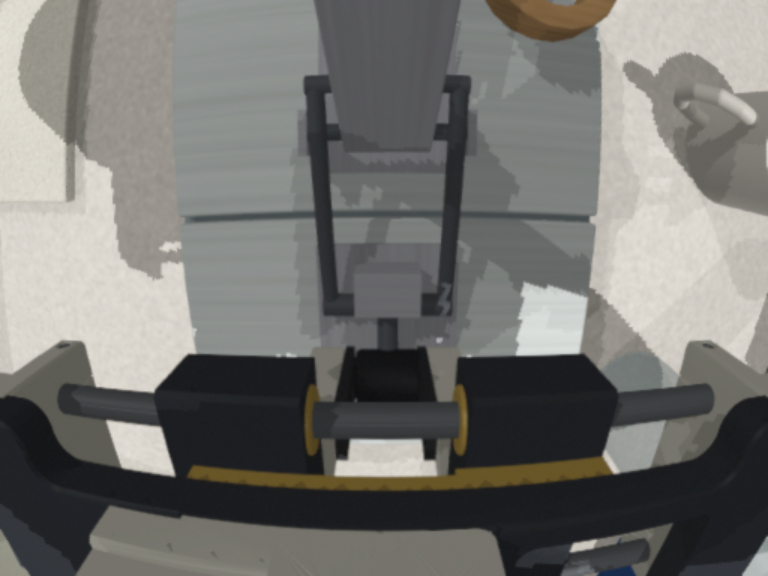

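The wrist view shows the bar drawn under the lip, with the lip covering its middle at (388,290), so it is hooked. I release the knob, lift off and go over to the lever.

servo_tool:
  deltas:
    - [0.0,0,0,0,0,0,0]
    - [0.0,0,0,0,0,0,0]
    - [0.0,0,0,0,0,0,0]
    - [0.0,0,0,-10,0,0,0]
    - [0,0,0,-30,0,0,0]
    - [0,0,0,-35,0,0,0]
    - [0,0,0,-35,0,0,0]
    - [1,20,0,-10,0,0,0]
    - [1,26,0,0,0,0,0]
    - [1,26,0,0,0,0,0]
    - [1,26,0,0,0,0,0]
    - [1,0,0,0,0,0,0]
    - [1,0,0,0,0,0,0]

```text
t: 9.12
eef_pos: [0.4863, -0.2174, 0.209]
ee_rot: [-3.141, 0.001, -2.937]
force: [0.9, -0.7, -0.2]
width: 0.0093
gripper_force: 0.0
```

```bash
python3 s.py
cat > rec.py <<'E'
from h import *
c,t=pose()
for n in("wrist","top","scene"):
    f=arm.grab_frame(n)
    for q in("lever_end","bar","loop_knob","lever"):
        for d in arm.recognise(q,f)[:1]: print(n,q,round(d["conf"],2),(wc(c,world(f,d["at"]))*1e3).round(1))
E
python3 rec.py
```

```text
t 9.12 p [ 0.4863 -0.2174  0.209 ] rpy [-3.141e+00  1.000e-03 -2.937e+00] F [ 0.9 -0.7 -0.2] w 0.0093 gf 0.0
case TCP mm [-25.77346835   0.50490311 208.97279866]
wrist lever_end 0.76 [-37.8   2.7 171. ]
wrist bar 0.86 [  2.7  15.8 101.5]
wrist loop_knob 0.56 [  0.4  17.1 107.5]
wrist lever 0.96 [-42.6  -1.5 175.9]
scene lever_end 0.74 [-14.6   2.4 110. ]
scene bar 0.73 [ 95.6 363.6 107.6]
scene loop_knob 0.56 [51.3  4.5 98.8]
scene lever 0.71 [-12.   -2.5 107.3]
```

servo_tool:
  deltas:
    - [1,-11,0,15,0,0,0]
    - [1,0,0,20,0,0,0]
    - [1,0,0,20,0,0,0]
    - [1,12,0,3,0,0,0]
    - [1,13,0,3,0,0,0]
    - [1,7.5,0,6.5,0,0,0]
    - [1,7.5,0,6.5,0,0,0]
    - [1,6.5,0,8.5,0,0,0]
    - [1,6.5,0,8.5,0,0,0]
    - [1,3.5,0,5,0,0,0]
    - [1,3.5,0,5,0,0,0]
    - [1,0,0,4,0,0,0]
    - [1,0,0,4,0,0,0]
    - [1,0,0,3,0,0,0]
    - [1,0,0,0,0,0,0]

```text
t: 11.12
eef_pos: [0.4384, -0.227, 0.0984]
ee_rot: [-3.141, -0.002, -2.935]
force: [-14.1, 8.8, 38.6]
width: 0.0005
gripper_force: 19.4
```

```bash
python3 s.py
```

```text
t 11.12 p [ 0.4384 -0.227   0.0984] rpy [-3.141e+00 -2.000e-03 -2.935e+00] F [-14.1   8.8  38.6] w 0.0005 gf 19.4
case TCP mm [-74.59579887   0.84159814  98.39919243]
```

servo_tool:
  deltas:
    - [1,0,0,-10,0,0,0]
    - [1,0,0,-30,0,0,0]
    - [1,0,0,-35,0,0,0]
    - [1,0,0,-35,0,0,0]
    - [1,0,0,-35,0,0,0]
    - [1,0,0,0,0,0,5.8]
    - [1,0,0,0,0,0,5.8]
    - [1,0,0,0,0,0,0]

```text
t: 11.78
eef_pos: [0.4393, -0.2266, 0.2408]
ee_rot: [3.141, 0.001, 3.14]
force: [0.3, 0.7, -0.4]
width: 0.0007
gripper_force: 0.0
```

```bash
python3 s.py; python3 rec.py
```

```text
t 11.78 p [ 0.4393 -0.2266  0.2408] rpy [3.141e+00 1.000e-03 3.140e+00] F [ 0.3  0.7 -0.4] w 0.0007 gf 0.0
case TCP mm [-73.66000966   1.09933924 240.80505653]
wrist lever_end 0.79 [-57.6  -4.3  95.7]
wrist bar 0.52 [-16.8  19.   88.5]
wrist loop_knob 0.58 [-18.4  19.3  95.3]
wrist lever 0.98 [-60.9   0.4 100.1]
scene lever_end 0.93 [-23.2  -2.   99.4]
scene bar 0.88 [52.5  1.  93.9]
scene loop_knob 0.52 [49.7  0.4 90.8]
scene lever 0.77 [-23.4  -5.5  99.6]
```

servo_tool:
  deltas:
    - [1,0,20,-2,0,0,0]
    - [1,0,37,-2,0,0,0]
    - [1,0,37,-2,0,0,0]
    - [1,0,37,-2,0,0,0]
    - [1,0,37,0,0,0,0]
    - [1,0,37,0,0,0,0]
    - [1,0,37,0,0,0,0]
    - [1,0,37,0,0,0,0]
    - [1,0,37,0,0,0,0]
    - [1,0,37,0,0,0,0]
    - [1,0,37,0,0,0,0]
    - [1,0,37,0,0,0,0]
    - [1,0,37,0,0,0,0]
    - [1,0,20,0,0,0,0]
    - [1,0,0,0,0,0,0]
    - [1,0,0,0,0,0,0]

```text
t: 13.87
eef_pos: [0.4373, 0.2583, 0.248]
ee_rot: [-3.141, -0.001, -3.137]
force: [0.2, 0.5, 0.5]
width: 0.0003
gripper_force: 0.0
```

Run:
```python
from h import *
c,t=pose(); s=st(); print("timer TCP",wc(t,s["eef_pos"])*1e3)
f=arm.grab_frame("wrist"); g=arm.grab_frame("top")
u=fpix(f,cw(t,0,.04,.128)); print(u)
I=np.zeros((600,800,3),np.uint8)
def put(im,x0,x1,y0,y1,k,X,Y,pts=[],fn=None,F=None):
    c_=cv2.resize(im[y0:y1,x0:x1,::-1],None,fx=k,fy=k,interpolation=cv2.INTER_CUBIC)
    for P in pts:
        v=((fn(F,P)-[x0,y0]+.5)*k).astype(int); cv2.drawMarker(c_,tuple(map(int,v)),(0,0,255),cv2.MARKER_CROSS,11,1)
    h,w=min(c_.shape[0],600-Y),min(c_.shape[1],800-X); I[Y:Y+h,X:X+w]=c_[:h,:w]
x,y=int(u[0]),int(u[1])
T=[cw(t,0,yy,.123) for yy in(.06,.02)]
for a in np.radians([-54,-18,18,54]): T+=[cw(t,.064*np.sin(a),yy,.068+.064*np.cos(a)) for yy in(.06,.02)]
T+=[cw(t,sx,sy,.085) for sx in(-.075,.075) for sy in(-.09,.09)]
x0,x1,y0,y1=max(x-75,0),min(x+85,512),max(y-75,0),min(y+75,384)
put(f["color"],x0,x1,y0,y1,3,0,0,T,fpix,f)
put(g["color"],320,430,115,240,2.7,485,0)
print(x0,y0); cv2.imwrite("pics/w4.png",I); np.save("w4.npy",f["color"]); print(f["position"],f["orientation"])
```

```text
t 13.87 p [0.4373 0.2583 0.248 ] rpy [-3.141e+00 -1.000e-03 -3.137e+00] F [0.2 0.5 0.5] w 0.0003 gf 0.0
timer TCP [-89.34540924  41.06755675 248.00296225]
[256.58998985 269.74519896]
181 194
[0.35610753 0.25746868 0.40589007] [2.84221852e+00 1.49984347e-03 1.57558700e+00]
```

View pics/w4.png

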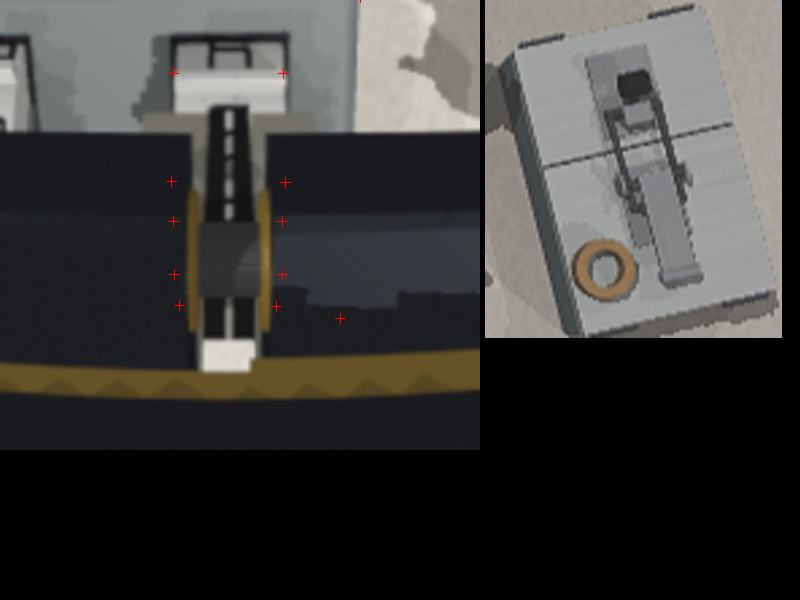

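The crop shows the latch closed: lever flat at (665,225), knob at (634,85), tape untouched. The gripper hides most of the wheel in this view. The rib at about -50° is visible around (230,85), so I roll two digits with the first stroke.

servo_tool:
  deltas:
    - [1,-6.4,-0.4,32,0,0,0]
    - [1,-6.4,-0.4,33,0,0,0]
    - [1,-6.5,0,33,0,0,0]
    - [1,-2,0,23,0,0,0]
    - [1,-2,0,23,0,0,0]
    - [1,0,0,0,0,0,0]
    - [1,-8.5,0,-4.5,0,0,0]
    - [1,-8.5,0,-4.5,0,0,0]
    - [1,-8.7,0,-5,0,0,0]
    - [1,-8.7,0,-5,0,0,0]
    - [1,-9.8,0,-1.8,0,0,0]
    - [1,-9.8,0,-1.8,0,0,0]
    - [1,-9.2,0,0.5,0,0,0]
    - [1,-9.2,0,0.5,0,0,0]
    - [1,-3,0,0,0,0,0]
    - [1,0,0,0,0,0,0]

```text
t: 15.3
eef_pos: [0.5372, 0.2567, 0.1254]
ee_rot: [-3.141, -0.0, -3.139]
force: [0.1, -0.4, -0.9]
width: 0.0002
gripper_force: 0.0
```

Run:
```python
from h import *
c,t=pose(); s=st(); print("timer TCP",wc(t,s["eef_pos"])*1e3)
```

```text
t 15.3 p [0.5372 0.2567 0.1254] rpy [-3.141 -0.    -3.139] F [ 0.1 -0.4 -0.9] w 0.0002 gf 0.0
timer TCP [ 10.46223405  39.0549495  125.39701202]
```

servo_tool:
  deltas:
    - [1,2,0,-5,0,0,0]
    - [1,0,0,-25,0,0,0]
    - [1,0,0,-30,0,0,0]
    - [1,20,0,-30,0,0,0]
    - [1,25,-25,0,0,0,0]
    - [1,20,-33,0,0,0,0]
    - [1,20,-33,0,0,0,0]
    - [1,10,-38,0,0,0,0]
    - [1,0,-38,0,0,0,0]
    - [1,0,-38,0,0,0,0]
    - [1,0,-38,0,0,0,0]
    - [1,0,0,0,0,0,0]

```text
t: 16.3
eef_pos: [0.4386, 0.009, 0.2166]
ee_rot: [-3.141, 0.0, 3.141]
force: [-0.1, 1.9, -0.9]
width: 0.0007
gripper_force: 0.0
```

```bash
cat > unroll.py <<'E'
import sys
from h import *
c,t=pose(); s=st()
G={}
rows=[]
for n in("top","scene"):
    f=arm.grab_frame(n); im=f["color"][:,:,::-1]; p,_=cam(f)
    fl=[]
    for rad in(.055,.064):
        A=np.radians(np.arange(-66,66.1,.5)); Y=np.linspace(.0615,.0185,87)
        M=np.array([[pix(f,cw(t,rad*np.sin(a),y,.068+rad*np.cos(a))) for y in Y] for a in A],np.float32)
        U=cv2.remap(im,M[:,:,0],M[:,:,1],cv2.INTER_CUBIC)[::-1]
        fl.append(cv2.resize(U,(174,528)))
    rows+=fl
    x,y=map(int,pix(f,cw(t,0,.0,.1)))
J=np.hstack(rows)
for k,a in enumerate(range(-54,55,18)): r=int((66-a)*4); cv2.line(J,(0,r),(6,r),(0,0,255),1); cv2.putText(J,str(a),(8,r+4),0,.35,(0,0,255),1)
cv2.imwrite("pics/"+sys.argv[1],J[:, :800])
E
python3 unroll.py u1.png
```

```text
t 16.3 p [0.4386 0.009  0.2166] rpy [-3.141  0.     3.141] F [-0.1  1.9 -0.9] w 0.0007 gf 0.0
```

View pics/u1.png

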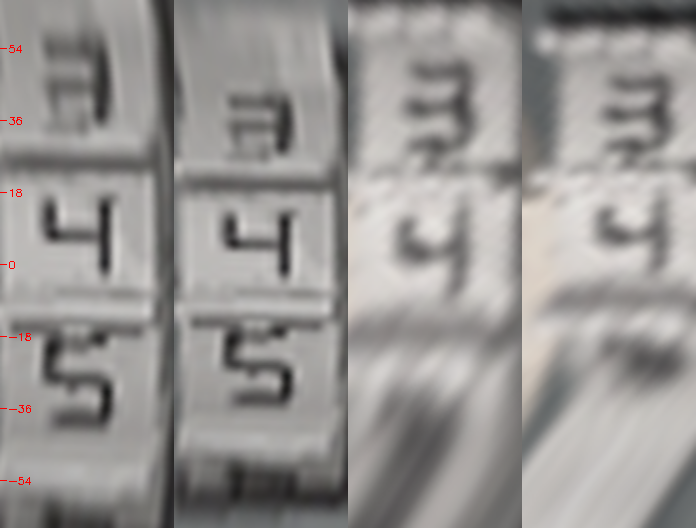

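The unrolled rim (top camera, left two columns) shows 4 centred at about +7°, the ribs at about -11° and +25°, and 5 at about -29°. One offset remains to pin down, the axle's x, so I refine it from edges numerically.

```bash
cat > edge.py <<'E'
from h import *
np.set_printoptions(linewidth=200)
c,t=pose()
from scipy.ndimage import gaussian_filter1d as gf
def prof(f,pts):
    M=np.array([pix(f,X) for X in pts],np.float32); return cv2.remap(cv2.cvtColor(f["color"],cv2.COLOR_RGB2GRAY).astype(np.float32),M[:,0][None],M[:,1][None],cv2.INTER_CUBIC)[0]
x=np.arange(-.1,.1001,.0005)
for n in("top","scene"):
    f=arm.grab_frame(n)
    for lab,ys in dict(box=(.075,.08,.005,0,-.005,-.02,-.07,-.075),wheel=np.arange(.03,.051,.004)).items():
        for z in (.085,):
            P=np.mean([prof(f,[cw(t,a,y,z) for a in x]) for y in ys],0); g=np.gradient(gf(P,3))
            lo=[(round(x[i]*1e3,1),round(g[i],1)) for i in range(1,len(x)-1) if abs(g[i])>1.2 and abs(g[i])>=abs(g[i-1]) and abs(g[i])>abs(g[i+1])]
            print(n,lab,lo); 
    yy=np.arange(-.11,.1101,.0005)
    P=np.mean([prof(f,[cw(t,a,y,.085) for y in yy]) for a in(-.066,-.06,.06,.066)],0); g=np.gradient(gf(P,3))
    print(n,"y",[(round(yy[i]*1e3,1),round(g[i],1)) for i in range(1,len(yy)-1) if abs(g[i])>1.2 and abs(g[i])>=abs(g[i-1]) and abs(g[i])>abs(g[i+1])])
E
python3 edge.py
```

```text
top box [(np.float64(-77.5), np.float32(-4.0)), (np.float64(-71.5), np.float32(2.9)), (np.float64(75.0), np.float32(7.4))]
top wheel [(np.float64(-98.5), np.float32(1.4)), (np.float64(-94.0), np.float32(-4.9)), (np.float64(-79.5), np.float32(-5.5)), (np.float64(-73.5), np.float32(4.9)), (np.float64(-55.5), np.float32(-6.8)), (np.float64(-46.5), np.float32(8.9)), (np.float64(-40.0), np.float32(-1.6)), (np.float64(-34.5), np.float32(-4.9)), (np.float64(-29.5), np.float32(4.0)), (np.float64(-25.5), np.float32(-2.5)), (np.float64(-21.5), np.float32(4.9)), (np.float64(-16.0), np.float32(-4.5)), (np.float64(-8.5), np.float32(6.6)), (np.float64(-4.5), np.float32(-3.5)), (np.float64(-0.5), np.float32(3.0)), (np.float64(4.0), np.float32(-1.5)), (np.float64(10.0), np.float32(-3.9)), (np.float64(14.5), np.float32(3.0)), (np.float64(21.5), np.float32(1.4)), (np.float64(26.0), np.float32(-8.0)), (np.float64(31.0), np.float32(7.4)), (np.float64(35.5), np.float32(-3.1)), (np.float64(40.5), np.float32(-2.5)), (np.float64(49.0), np.float32(4.9)), (np.float64(59.5), np.float32(-5.4)), (np.float64(74.5
[... 613 characters left out ...]
2(3.7)), (np.float64(-55.5), np.float32(-1.4)), (np.float64(-42.5), np.float32(-2.1)), (np.float64(-35.0), np.float32(1.2)), (np.float64(-1.0), np.float32(-2.1)), (np.float64(6.0), np.float32(3.7)), (np.float64(34.0), np.float32(3.3)), (np.float64(46.5), np.float32(-11.1)), (np.float64(53.0), np.float32(5.5)), (np.float64(71.5), np.float32(-3.0)), (np.float64(96.0), np.float32(4.5))]
scene y [(np.float64(-98.0), np.float32(-4.4)), (np.float64(-89.0), np.float32(2.8)), (np.float64(-44.0), np.float32(4.5)), (np.float64(-27.0), np.float32(-3.9)), (np.float64(37.5), np.float32(3.8)), (np.float64(79.0), np.float32(-2.9)), (np.float64(87.5), np.float32(6.4)), (np.float64(104.0), np.float32(-1.2))]
```

servo_tool:
  deltas:
    - [1,0,31.5,0,0,0,0]
    - [1,0,31,0,0,0,0]
    - [1,-7,31,0,0,0,0]
    - [1,-9,31,0,0,0,0]
    - [1,-10,31,0,0,0,0]
    - [1,-10,31,0,0,0,0]
    - [1,-10,31,0,0,0,0]
    - [1,-10,32,0,0,0,0]
    - [1,0,0,20,0,0,0]
    - [1,0,0,30,0,0,0]
    - [1,0,0,30,0,0,0]
    - [1,0,0,10,0,0,0]
    - [1,0,0,0,0,0,0]
    - [1,0,0,0,0,0,0]

```text
t: 17.67
eef_pos: [0.4953, 0.264, 0.1265]
ee_rot: [-3.141, 0.0, -3.137]
force: [0.5, -0.1, 1.1]
width: 0.0004
gripper_force: 0.0
```

```bash
cat > st.py <<'E'
from h import *
c,t=pose(); s=st(); print("timer TCP",wc(t,s["eef_pos"])*1e3)
E
python3 st.py
```

```text
t 17.67 p [0.4953 0.264  0.1265] rpy [-3.141  0.    -3.137] F [ 0.5 -0.1  1.1] w 0.0004 gf 0.0
timer TCP [-31.3135648   46.54585431 126.54801149]
```

servo_tool:
  deltas:
    - [1,-7,-2,0,0,0,0]
    - [1,-7,-2,0,0,0,0]
    - [1,-6,0,0.2,0,0,0]
    - [1,-5,0,0.3,0,0,0]
    - [1,-4,0,0.3,0,0,0]
    - [1,-3,0,0.2,0,0,0]
    - [1,-1.4,0,0,0,0,0]
    - [1,0,0,0,0,0,0]

```text
t: 18.33
eef_pos: [0.529, 0.2591, 0.1249]
ee_rot: [-3.141, -0.0, -3.139]
force: [-0.4, 0.3, -0.1]
width: 0.0008
gripper_force: 0.0
```

```bash
python3 st.py
```

```text
t 18.33 p [0.529  0.2591 0.1249] rpy [-3.141 -0.    -3.139] F [-0.4  0.3 -0.1] w 0.0008 gf 0.0
timer TCP [  2.35312538  41.46694136 124.87597941]
```

servo_tool:
  deltas:
    - [1,2.5,0,-3,0,0,0]
    - [1,0,0,-25,0,0,0]
    - [1,0,0,-32,0,0,0]
    - [1,15,0,-30,0,0,0]
    - [1,25,-25,0,0,0,0]
    - [1,20,-33,0,0,0,0]
    - [1,20,-33,0,0,0,0]
    - [1,7,-38,0,0,0,0]
    - [1,0,-38,0,0,0,0]
    - [1,0,-38,0,0,0,0]
    - [1,0,-38,0,0,0,0]
    - [1,0,0,0,0,0,0]

```text
t: 19.33
eef_pos: [0.4385, 0.0114, 0.2154]
ee_rot: [-3.141, -0.0, 3.141]
force: [0.5, 0.4, -0.8]
width: 0.0003
gripper_force: 0.0
```

```bash
python3 unroll.py u2.png
cat > prof.py <<'E'
import cv2,numpy as np
np.set_printoptions(linewidth=180)
from scipy.ndimage import gaussian_filter1d as gf
for n in("u1","u2"):
    J=cv2.cvtColor(cv2.imread(f"pics/{n}.png"),cv2.COLOR_BGR2GRAY).astype(float)
    for k,lab in enumerate(("top55","top64","sc55","sc64")):
        P=J[:,174*k+30:174*k+140]
        p=gf(P.mean(1),2); g=np.gradient(p)
        print(n,lab,[(round(66-i/4,1),round(g[i],1)) for i in range(1,527) if abs(g[i])>1.5 and abs(g[i])>=abs(g[i-1]) and abs(g[i])>abs(g[i+1])])
    # digit on core: dark columns bbox
    D=J[:,30:140]; m=(D<70)
    r=[66-i/4 for i in np.where(m.sum(1)>6)[0]]
    runs=[];
    for a in r:
        if runs and abs(runs[-1][-1]-a)<2: runs[-1].append(a)
        else: runs.append([a])
    print(n,"dark runs",[(x[0],x[-1],(x[0]+x[-1])/2) for x in runs])
E
python3 prof.py
```

```text
t 19.33 p [0.4385 0.0114 0.2154] rpy [-3.141 -0.     3.141] F [ 0.5  0.4 -0.8] w 0.0003 gf 0.0
u1 top55 [(46.5, np.float64(-1.5)), (42.0, np.float64(1.5)), (33.0, np.float64(2.4)), (27.5, np.float64(-4.9)), (22.8, np.float64(5.7)), (17.2, np.float64(-1.7)), (8.8, np.float64(-3.0)), (5.5, np.float64(4.9)), (-5.8, np.float64(-2.7)), (-9.2, np.float64(2.9)), (-13.5, np.float64(-5.2)), (-21.5, np.float64(2.5)), (-27.0, np.float64(-3.7)), (-30.5, np.float64(2.7)), (-35.8, np.float64(-2.8)), (-41.5, np.float64(2.8)), (-56.0, np.float64(-2.6)), (-59.2, np.float64(-3.1)), (-63.2, np.float64(-1.8))]
u1 top64 [(42.5, np.float64(-2.6)), (38.8, np.float64(2.1)), (36.0, np.float64(-2.1)), (32.8, np.float64(2.0)), (26.0, np.float64(2.9)), (21.8, np.float64(-6.0)), (18.0, np.float64(6.7)), (13.2, np.float64(-1.9)), (6.5, np.float64(-3.3)), (3.5, np.float64(5.5)), (-6.0, np.float64(-2.8)), (-9.0, np.float64(3.2)), (-12.5, np.float64(-6.0)), (-19.2, np.float64(2.8)), (-24.0, np.float64(-4.2)), (-27.0, np.float64(3.1)), (-31.2, np.float64(-3.2)), (-35.8, np.float64(3.4)), (-49.0, np.float64(-4.2)), (-
[... 2562 characters left out ...]
np.float64(-3.5)), (59.2, np.float64(5.4)), (55.0, np.float64(-1.6)), (51.5, np.float64(4.8)), (47.2, np.float64(-2.0)), (43.5, np.float64(1.5)), (33.8, np.float64(-1.6)), (29.8, np.float64(4.2)), (19.5, np.float64(-4.5)), (16.0, np.float64(5.4)), (11.2, np.float64(-3.3)), (6.8, np.float64(2.9)), (2.8, np.float64(-2.9)), (-1.0, np.float64(2.3)), (-5.5, np.float64(-2.5)), (-18.8, np.float64(2.0)), (-25.8, np.float64(-3.7)), (-34.5, np.float64(2.3))]
u2 dark runs [(np.float64(43.0), np.float64(27.75), np.float64(35.375)), (np.float64(0.75), np.float64(0.25), np.float64(0.5)), (np.float64(-2.75), np.float64(-7.75), np.float64(-5.25)), (np.float64(-25.25), np.float64(-46.75), np.float64(-36.0))]
```

servo_tool:
  deltas:
    - [1,0,34,-3,0,0,0]
    - [1,0,34,-3,0,0,0]
    - [1,0,34,-3,0,0,0]
    - [1,0,34,-3,0,0,0]
    - [1,0,34,-3,0,0,0]
    - [1,0,34,-3,0,0,0]
    - [1,0,34,-3,0,0,0]
    - [1,-35,0,0,0,0,0]
    - [1,-35,0,0,0,0,0]
    - [1,-35,0,0,0,0,0]
    - [1,-35,0,0,0,0,0]
    - [1,-30,0,0,0,0,0]
    - [1,0,0,0,0,0,0]
    - [1,0,0,0,0,0,0]

```text
t: 20.6
eef_pos: [0.6097, 0.2555, 0.2343]
ee_rot: [-3.14, -0.002, -3.139]
force: [-0.6, 0.3, 0.2]
width: 0.0001
gripper_force: 0.0
```

```bash
cat > wun.py <<'E'
from h import *
from scipy.ndimage import gaussian_filter1d as gf
c,t=pose(); s=st(); f=arm.grab_frame("wrist"); print(wc(t,f["position"])*1e3)
im=cv2.cvtColor(f["color"],cv2.COLOR_RGB2GRAY).astype(np.float32)
def samp(P): 
    M=np.array([fpix(f,X) for X in P],np.float32); return cv2.remap(im,M[:,0][None],M[:,1][None],cv2.INTER_CUBIC)[0]
def edges(x,P,th):
    g=np.gradient(gf(P,2.5)); return [(round(float(x[i]),1),round(float(g[i]),1)) for i in range(1,len(x)-1) if abs(g[i])>th and abs(g[i])>=abs(g[i-1]) and abs(g[i])>abs(g[i+1])]
A=np.arange(60,-60.1,-.5)
for r in(.055,.064):
    P=np.mean([samp([cw(t,r*np.sin(a),y,.068+r*np.cos(a)) for a in np.radians(A)]) for y in np.arange(.034,.0521,.002)],0); print(r,edges(A,P,2))
X=np.arange(-90,90.1,.5)
for ys in((.075,.08),(0,-.005,.005,-.02)):
    P=np.mean([samp([cw(t,x/1e3,y,.085) for x in X]) for y in ys],0); print("box x",edges(X,P,1.5))
print([fpix(f,cw(t,x,y,.085)).round() for x in(-.075,.075) for y in(-.09,.09)])
E
python3 wun.py
```

```text
t 20.6 p [0.6097 0.2555 0.2343] rpy [-3.140e+00 -2.000e-03 -3.139e+00] F [-0.6  0.3  0.2] w 0.0001 gf 0.0
[  1.97970717  37.35994073 392.24577067]
0.055 [(39.0, -3.3), (32.0, -8.4), (28.5, 9.9), (13.5, -3.6), (10.0, 4.4), (6.0, -10.8), (2.5, 8.0), (-3.0, -8.6), (-6.5, 13.2), (-12.5, -11.2), (-16.0, 11.4), (-20.5, -5.5), (-24.5, 7.5), (-30.5, -14.7), (-34.5, 11.3), (-41.5, -12.4), (-45.0, 9.2), (-52.0, -8.4), (-57.0, 9.5)]
0.064 [(46.5, 8.4), (31.5, -3.7), (26.5, -7.5), (23.0, 9.3), (11.5, -3.5), (8.5, 4.3), (5.0, -9.3), (2.0, 7.7), (-2.5, -7.5), (-5.5, 12.1), (-10.0, -9.9), (-13.0, 9.9), (-16.5, -5.3), (-20.0, 7.3), (-24.5, -14.7), (-28.0, 10.7), (-32.5, -11.5), (-35.5, 8.1), (-39.5, -8.7), (-43.0, 12.2)]
box x [(-78.0, -12.6), (-74.0, 1.8), (65.5, -2.7), (69.0, 11.6)]
box x [(-77.0, -13.3), (-73.5, 2.5), (-37.0, -2.1), (-28.5, 1.6), (-16.5, -5.4), (-2.5, -2.1), (5.0, 1.9), (33.5, -1.7), (61.5, 5.7), (70.0, 10.6)]
[array([138.,  42.]), array([309.,  35.]), array([144., 177.]), array([307., 176.])]
```

```bash
python3 -c "
from station import arm
print(arm.job_done())"
```

```text
the job is handed in; nothing more can be done
None
```

The job is handed in: the loop is hooked behind the keeper's lip, the lever lies flat, and 5 stands on top of the wide wheel to within about 1–3° (the three cameras differ slightly); I never moved the arm against the narrow wheel, bottle, mug, tape or jar, and no verdict came back.

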